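Set the pepper mill to 4 and tip it over the eggs

TASK

Set the grind collar of the tall pepper mill to 4 while the mill stands in its charging dock, and let go of it there. Then draw the mill up out of the dock, collar still at 4, and tip it at least ten degrees past level, grinder end lowest, with that end about a hand's breadth above the bowl of eggs and well inside its rim; finish still holding it there, steady. Leave the shorter salt mill in the dock and everything else on the slab where it stands.

Things in the scene. Friction and masses are not known exactly. Their poses are not given: they have to be found in the camera images.
- mill: chrome pepper mill, the taller mill in the dock: 156 mm, about 320 g (varies), loose. Origin: centre of its underside; z along its axis to the grinder end. Square foot 36 x 36 mm, 32 mm high, keyed in the dock's well (it cannot turn there but for 0.08 rad of play); above it a smooth round body, 52 mm across, up to 130 mm. Seated, its underside is 12 mm above the dock's
- collar (a joint): grind collar, rad: setting 1 at 0, 2 at 0.524, 3 at 1.047, 4 at 1.571, 5 (last) at 2.094, growing anticlockwise seen from above. It clicks into each by a spring: about 0.1 N m to turn, and snaps in when let go within 0.2 rad. Starts somewhere from 1 to 3, nearly always clicked in. The black line on its side and rim stands over the white dot that is set
- mill_shoulder (a point): centre of the mill's flat black shoulder, 132 mm above its underside. The collar, 42 mm across and 24 mm high, stands on it. On the shoulder ring lie five white dots 30 degrees apart for 1 to 5, from the smallest (1, towards the mill's -x) to the largest (5); 4 lies towards the mill's -y. The body is 5 mm wider in radius, so fingers closed on the body do not touch the collar
- mill_mouth (a point): the centre of the mill's top end, where the pepper comes out: 156 mm along the mill's z from its underside
- dock: the black charging dock, 90 x 200 mm and 40 mm high, fixed on the slab; origin: centre of its underside, on the slab's top. Two square wells 39 mm wide and 28 mm deep at its y = +55 and -55 mm; the pepper mill stands in either one, the salt mill in the other
- salt: the salt mill, same foot and body diameter (52 mm) but only 117 mm tall, with a plain dome and no collar; loose, stands in the dock's other well, 110 mm from the pepper mill; stays there. Origin: centre of its underside
- bowl: the white bowl with two peeled eggs in it, 144 mm across the rim, 50 mm high, loose, on the trivet. Origin: centre of its underside, 14 mm above the slab; z up. The eggs stay below the rim
- trivet: the round wooden slatted trivet under the bowl, 170 mm across, 14 mm high, loose. Origin: centre of its underside
- slab: the grey quartz slab that carries everything, 540 x 1040 mm, fixed; its top is 20 mm above its origin, at z = 0.020 m
- butter: the lidded glass butter dish, 90 x 160 mm, 84 mm high to the top of its knob, standing on the far side; loose, leave alone. Origin: centre of its underside
- silicone_lid: the olive silicone lid, 110 mm across, 28 mm high at its knob, lying on the right; leave alone. Origin: centre of its underside
- lidded_box: the small plastic box with a hinged lid (kept shut), 79 x 114 mm, 50 mm high; leave alone. Origin: centre of its underside
- jar: the glass peppercorn jar, 68 mm across, 105 mm high; leave alone. Origin: centre of its underside
- spoon: a steel spoon, 170 mm long, lying on the slab; leave alone. Origin: under its middle

How it is judged:
On the way, in this order (a step that is already met when the one before it is completed fails the run):
1. with the mill standing in the dock, the collar is turned to 4 and let go there (value of joint collar between 1.44 and 1.7 rad and z of mill in the frame of dock below 0.017 m and contact force between the fingers and mill below 0.2 N), for 0.2 s.
2. the mill is drawn up out of its well, held in the fingers, the collar still at 4 (z of mill in the frame of dock above 0.045 m and contact force between the fingers and mill above 2 N and contact force between mill and dock below 0.1 N and value of joint collar between 1.4 and 1.74 rad), for 0.1 s.
At the end, for the whole second after the job is handed in: collar at 4 (within 0.17 rad); fingers hold the mill still, 6 degrees or more past level, grinder end lower, that end within 60 mm of the bowl's centre sideways and 30 to 170 mm above its rim; mill touches nothing else; salt mill in its well, bowl level (value of joint collar between 1.4 and 1.74 rad and angle between mill's own z axis and vertical above 1.68 rad and horizontal distance between mill_mouth and bowl below 0.06 m and z of mill_mouth in the frame of bowl between 0.08 and 0.22 m and contact force between the fingers and mill above 2 N and contact force between mill and bowl below 0.1 N and contact force between mill and dock below 0.1 N and contact force between mill and slab below 0.1 N and contact force between mill and butter below 0.1 N and contact force between mill and salt below 0.1 N and linear speed of mill below 0.03 m/s and angular speed of mill below 0.2 rad/s and z of salt in the frame of dock below 0.017 m and angle between salt's own z axis and vertical below 0.12 rad and angle between bowl's own z axis and vertical below 0.08 rad); the arm keeps its last pose, push and grip.
It fails at once if the mill is dropped or set down on the slab, the bowl or the trivet (contact force between mill and slab above 0.5 N or contact force between mill and bowl above 0.5 N or contact force between mill and trivet above 0.5 N).
It fails at once if the salt mill is pulled up or knocked (distance of salt from where it was at the start of the episode above 0.012 m or angle between salt's own z axis and vertical above 0.2 rad).
It fails at once if the bowl or the trivet is shifted (distance of any of bowl, trivet from where it was at the start of the episode above 0.015 m).
It fails at once if another thing on the slab is shifted (distance of any of butter, silicone_lid, lidded_box, jar, spoon from where it was at the start of the episode above 0.015 m).
It also fails if it takes over 54 s, if anything falls off the work surface, if the arm or the gripper's body presses on something with over 40 N, if the wrist force passes 120 N, or if a joint passes its speed limit or range.

ROBOT

A 6-joint arm with a two-finger parallel gripper is mounted at the origin on the work surface. World frame = base frame: x ahead of the robot, y to its left, z up, the work surface at z = 0. Lengths are in m, angles in rad, forces in N, time in s.
With the tool pointing down it reaches from about 0.35 to 0.875 m from the base axis. Payload 4.2 kg.
Tool frame: the origin (TCP) lies at the centre of the arm's flange, where the gripper is bolted on; the fingertips stand 173 mm ahead of it and the grasp point (between the pads) lies 155 mm ahead of it; z points along the fingers, y is the direction in which the jaws open and shut (so a half turn about z gives the same grasp; the last joint's range is limited). The gripper opens to 85 mm and grips with 20 to 120 N. Pads are 22 mm wide; open, the fingers measure 114 mm over their backs; the gripper's body (76 mm by 85 mm) begins 54 mm behind the grasp point. The pads swing forward as they close: fully open they stand 13 mm farther back than shut.
Start: joints at [1.438, 0.385, 0.008, 0, -1.194, -0.259], TCP at [0.239, 0.578, 0.405] pointing down, gripper open.
Joint ranges: [-3.14, 3.14], [-1.21, 2.06], [-1.07, 1.41], [-3.16, 2.05], [-2.99, -0.16], [-3.1, 3.1]. Speed limits (rad/s): [2.79, 2.79, 3.14, 3.14, 3.14, 3.14].

INTERFACE

Orientations are given as [roll, pitch, yaw] about the fixed x, y, z axes, in that order (R = Rz(yaw) Ry(pitch) Rx(roll)).
In Python, from rig import r, vision gives the robot as it stands.
- The arm moves only by the tool step_arm, never from a script. Its argument "deltas" is a list of rows, each an object of numbers: "claw": the gripper's target within -1 to 1 (shut at 1, half-way at 0, fully open at -1); "x", "y", "z": the shift along the tool's x, y, z as a fraction of full scale; "ax", "ay", "az": the turn, a rotation vector about the tool's x, y, z as a fraction of full scale. In form: [{"claw": .., "x": .., "y": .., "z": .., "ax": .., "ay": .., "az": ..}, ...]. A call has 1 to 10 rows; each row is the pose to reach, as a shift and turn from the pose measured when the call began, along the tool's axes at that moment; what a row does not reach only later rows make up. Full scale, the value 1, is 1 m for a shift and 45 degrees for a turn. A row lasts 1/10 s, in which the tool goes at most 50 mm and 8.59 degrees, less where a joint would pass 70% of its speed; a pose out of reach is approached as far as the arm can. A call with a number of a shift or a turn outside -1 to 1 is refused whole. A call with a gripper value outside its range is refused whole. The fingers move at their own pace and stop on an object; "grip_force" is the grip in N (left out, the last holds). Time passes only in rows, so rows that repeat a pose let the fingers close. It gives the time, the measured TCP pose, the force and the opening at its end, in the units of the state.
- r.get_state(): the state, without advancing time (a new reading comes with each control period).
- vision.camera(name): name is "side" or "top" or "wrist"; returns a dict with "pixels" (480x640x3 uint8, red, green, blue), "fovy" (degrees; the focal length in pixels is half the picture's height over the tangent of half this angle, whatever the lens; pixels are square), "cx", "cy" (the principal point, pixels), "k1" (the pictures are not rectified: a ray, as slopes to the right and down, at radius r is drawn at 1 + k1 r^2 times it, then the intrinsics apply), "extrinsics" (4x4, takes a point from camera to world coordinates); the wrist camera has in their place "T_tool_cam" (4x4, takes a point from camera to tool coordinates, whose origin is the TCP and whose axes are the flange's). Camera axes: x right, y up, looking along -z (the intrinsics and any distortion apply to the point x, -y, -z); pixel columns grow to the right and rows downward; lengths in m; the calibration is good to about 2 mm. A picture is of the moment at which its call begins: read the wrist's pose just before it. There is no depth.
- r.close_job(): hands the job in, once; it reports no verdict.
The state is a dict: "time_s": time; "joint_positions": joint angles; "dq": joint speeds; "joint_efforts": joint torques, N m; "eef_pos": TCP position; "tool_rot": TCP orientation; "ft_force": force on the tool from outside, world axes, zero at the start; "ft_torque": the same for the moment, N m; "gripper_width": finger opening in m.
Only numpy, scipy, OpenCV 4.12 (cv2) and the standard library are available. Lean on these libraries where they do the work, as an engineer would, in place of code of your own. Each camera call takes 0.05 s, during which the arm holds its last target. There are 200 camera calls.

## Working session

There is one attempt and no reset: what is moved stays moved. The work goes in short steps, Python scripts to look and compute and a tool call to move; the robot and the scene stay as the last step left them, time stands still between calls to the robot, and variables do not carry over. Pictures are saved under pics/ and viewed, about 8 in all and at most 12, crops included, and the job is handed in when it is done.

Besides the shell and the picture viewer there is one more tool, called after "Request:" as name(argument=value, ...), one argument or row to a line, values as JSON. step_arm: Moves the arm, as the interface text tells. Shift numbers are shares of 1 m and turn numbers shares of 45 degrees, none past 1 either way. Its arguments: {"type":"object","properties":{"deltas":{"type":"array","items":{"type":"object","properties":{"claw":{"type":"number"},"x":{"type":"number"},"y":{"type":"number"},"z":{"type":"number"},"ax":{"type":"number"},"ay":{"type":"number"},"az":{"type":"number"}}}},"grip_force":{"type":"number"}},"required":["deltas"]}

```bash
mkdir -p pics; ls; cat > h.py <<'E'
import numpy as np, cv2
from scipy.spatial.transform import Rotation as R
from rig import r, vision
def pose(s=None):
    s=s or r.get_state(); T=np.eye(4); T[:3,:3]=R.from_euler('xyz',s['tool_rot']).as_matrix(); T[:3,3]=s['eef_pos']; return T
def shot(name,fn=None):
    T=pose(); c=vision.camera(name)
    c['E']=np.array(c['extrinsics']) if 'extrinsics' in c else T@np.array(c['T_tool_cam'])
    c['f']=240/np.tan(np.radians(c['fovy'])/2)
    if fn: cv2.imwrite('pics/'+fn,c['pixels'][:,:,::-1])
    np.save('last_%s.npy'%name,c,allow_pickle=True); return c
def load(name): return np.load('last_%s.npy'%name,allow_pickle=True).item()
def ray(c,u,v):
    K=np.array([[c['f'],0,c['cx']],[0,c['f'],c['cy']],[0,0,1]])
    p=cv2.undistortPoints(np.array([[[u,v]]],float),K,np.array([c['k1'],0,0,0.]))[0,0]
    d=c['E'][:3,:3]@np.array([p[0],-p[1],-1]); return c['E'][:3,3],d/np.linalg.norm(d)
def onz(c,u,v,z):
    o,d=ray(c,u,v); return o+d*(z-o[2])/d[2]
def tri(*rays):
    A=sum(np.eye(3)-np.outer(d,d) for o,d in rays); b=sum((np.eye(3)-np.outer(d,d))@o for o,d in rays)
    X=np.linalg.solve(A,b); return X,[float(np.linalg.norm(np.cross(X-o,d))) for o,d in rays]
def proj(c,X):
    p=np.linalg.inv(c['E'])@np.append(X,1); a=np.array([p[0],-p[1]])/-p[2]
    a=a*(1+c['k1']*(a@a)); return a*c['f']+[c['cx'],c['cy']]
E
python3 - <<'E'
from h import *
a=shot('top'); b=shot('side'); w=shot('wrist')
for c in(a,b,w): print(c['f'],c['cx'],c['cy'],c['k1']);print(c['E'].round(3))
cv2.imwrite('pics/top.png',a['pixels'][:,:,::-1]);cv2.imwrite('pics/side.png',b['pixels'][:,:,::-1])
cv2.imwrite('pics/wrist.png',w['pixels'][:,:,::-1])
print(r.get_state())
E
```

```text
pics
566.0069890693318 326.52207473303054 243.77995615866152 0.06315884044052907
[[ 0.012  0.996 -0.092  0.488]
 [-1.     0.012 -0.005 -0.016]
 [-0.004  0.092  0.996  1.498]
 [ 0.     0.     0.     1.   ]]
472.6302022783498 317.66033992082225 242.92177177928383 -0.0813676023638478
[[ 0.922  0.266 -0.282  0.269]
 [-0.388  0.61  -0.691 -0.882]
 [-0.012  0.746  0.665  0.989]
 [ 0.     0.     0.     1.   ]]
425.4199618112214 323.4045201197924 241.2567516203197 -0.00033616288190717135
[[-0.381  0.874  0.301  0.316]
 [-0.924 -0.361 -0.122  0.545]
 [ 0.002 -0.324  0.946  0.374]
 [ 0.     0.     0.     1.   ]]
{'time_s': 0.15, 'joint_positions': array([ 1.43759487e+00,  3.85419944e-01,  6.95143481e-03, -3.31375718e-04,
       -1.19400057e+00, -2.58595088e-01]), 'dq': array([-0.00036717, -0.00359059,  0.00254956,  0.00327421, -0.0003475 ,
        0.00055769]), 'joint_efforts': array([-2.32332932e-04, -3.92678297e+01,  1.88582253e+01,  4.18854028e+00,
       -3.40295315e-03,  2.29752271e-07]), 'eef_pos': array([0.23857517, 0.57752678, 0.4038561 ]), 'tool_rot': array([ 3.13989676e+00, -1.30079538e-04, -3.91918622e-01]), 'ft_force': array([ 0.58361158, -0.12599068,  1.03234756]), 'ft_torque': array([-0.00715226, -0.01505324,  0.01103279]), 'gripper_width': 0.08531344401720077}
```

View pics/top.png

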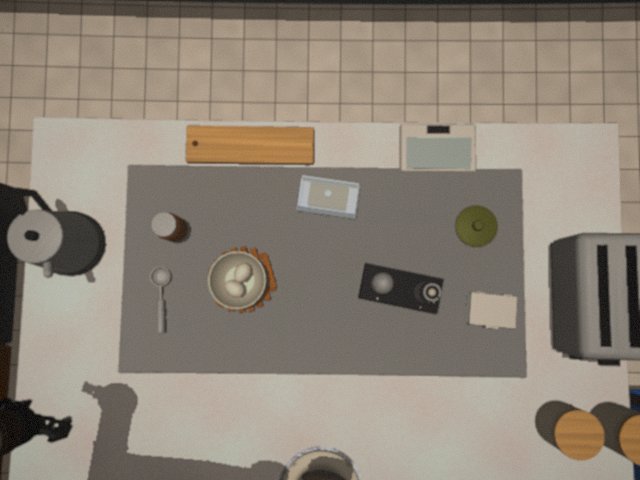

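View pics/side.png

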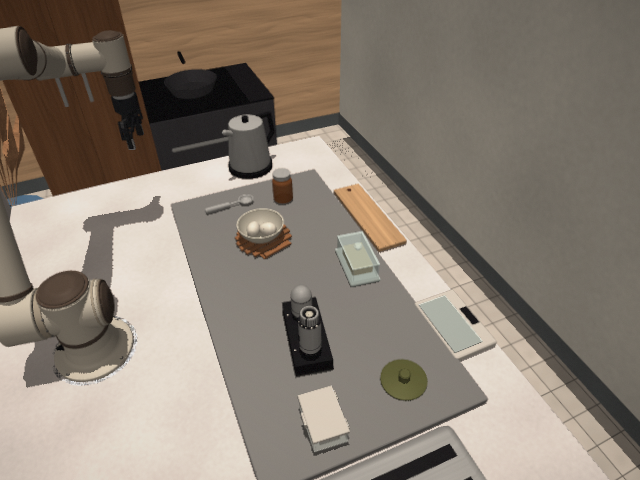

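The top view shows the pepper mill at (431,292), the salt mill at (382,283) and the bowl at (238,281). Next I'll zoom in on the mill in both views.

```bash
python3 - <<'E'
from h import *
a=load('top');b=load('side')
ca=cv2.resize(a['pixels'][260:320,350:450],None,fx=8,fy=8,interpolation=cv2.INTER_CUBIC)
cb=cv2.resize(b['pixels'][275:375,275:340],None,fx=6,fy=6,interpolation=cv2.INTER_CUBIC)
im=np.zeros((600,800,3),np.uint8); 
ca=cv2.resize(a['pixels'][275:315,405:450],None,fx=9,fy=9,interpolation=cv2.INTER_CUBIC)
im[:360,:405]=ca; im[:600,410:800]=cb
cv2.imwrite('pics/z.png',im[:,:,::-1])
for n,(u,v),(p,q) in [('pep top',(431,291),(310,313)),('salt top',(382,283),(301,292)),('bowl',(238,281),(261,226))]:
    print(n,tri(ray(a,u,v),ray(b,p,q)))
# dock corners on z=.06
hsv=cv2.cvtColor(a['pixels'],cv2.COLOR_RGB2HSV)
m=(hsv[...,2]<50).astype(np.uint8); m[:, :340]=0; m[:,460:]=0; m[:250]=0;m[330:]=0
rc=cv2.minAreaRect(cv2.findNonZero(m)); print(rc, [onz(a,*p,.06).round(4) for p in cv2.boxPoints(rc)])
# bowl outline
m=((hsv[...,2]>110)&(hsv[...,1]<70)).astype(np.uint8); m[:,:195]=0;m[:,285:]=0;m[:235]=0;m[330:]=0
k=cv2.convexHull(cv2.findNonZero(m)); (u,v),ax,an=cv2.fitEllipse(k); print((u,v),ax,onz(a,u,v,.084))
E
```

```text
pep top (array([ 0.50388003, -0.25174734,  0.18365484]), [0.0012276468524282831, 0.001227646852428462])
salt top (array([ 0.52241918, -0.14362836,  0.13496877]), [0.00173757529455405, 0.0017375752945543808])
bowl (array([0.52607177, 0.21172886, 0.0723877 ]), [0.003267668671287145, 0.0032676686712870924])
((400.3169860839844, 288.119384765625), (79.26253509521484, 34.60976028442383), 11.888657569885254) [array([ 0.4868, -0.0896,  0.06  ]), array([ 0.5726, -0.1071,  0.06  ]), array([ 0.5338, -0.303 ,  0.06  ]), array([ 0.4487, -0.2845,  0.06  ])]Traceback (most recent call last):
  File "<stdin>", line 17, in <module>
cv2.error: OpenCV(4.12.0) /io/opencv/modules/imgproc/src/shapedescr.cpp:361: error: (-201:Incorrect size of input array) There should be at least 5 points to fit the ellipse in function 'fitEllipseNoDirect'
```

View pics/z.png

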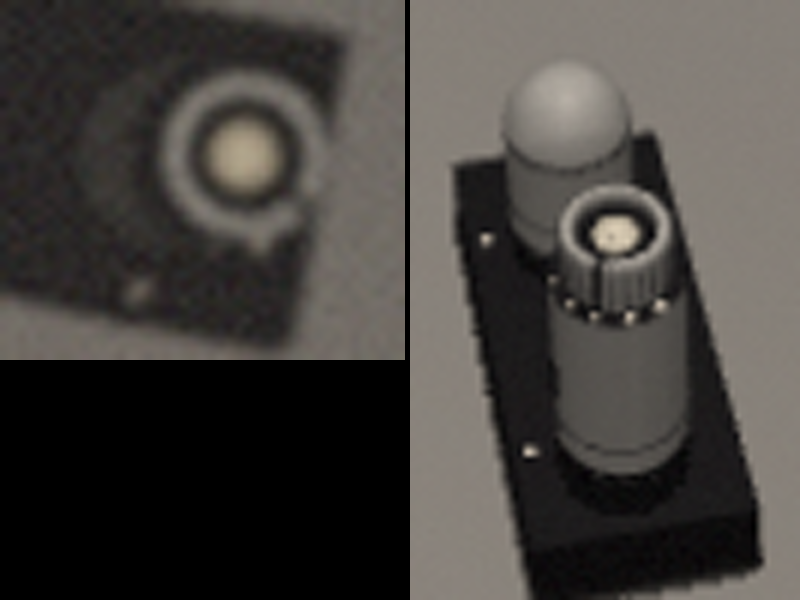

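The collar line seems to stand at dot 3, the middle one of the five. Next I compute the angles, the mill axis and the bowl.

```bash
python3 - <<'E'
from h import *
a=load('top');b=load('side')
S=lambda x,y:(275+(x-410+.5)/6-.5,275+(y+.5)/6-.5)
T=lambda x,y:(405+(x+.5)/9-.5,275+(y+.5)/9-.5)
# body-ring/collar circle centre top crop (246,155); cream disc (245,155); side cream (614,233)
X,e=tri(ray(a,*T(245,155)),ray(b,*S(614,233)));print('top centre',X,e)
# dot plane z=.164
D=np.array([onz(b,*S(*p),.164) for p in[(552,282),(570,303),(595,316),(629,317),(661,305)]])
M=np.c_[2*D[:,:2],np.ones(5)];s=np.linalg.lstsq(M,(D[:,:2]**2).sum(1),rcond=None)[0]
c=s[:2];print('dot circ',c,np.sqrt(s[2]+c@c))
for cc in(c,X[:2]):
  print(np.degrees(np.arctan2(*(D[:,:2]-cc).T[::-1])).round(1), np.hypot(*(D[:,:2]-cc).T).round(4))
L=[onz(b,*S(600,258),.188),onz(b,*S(599,303),.166)]
for cc in(c,X[:2]): print('line',[np.degrees(np.arctan2(*(l[:2]-cc)[::-1])).round(1) for l in L])
hsv=cv2.cvtColor(a['pixels'],cv2.COLOR_RGB2HSV)
p=a['pixels'];print(p[281,205:275:4].tolist())
E
```

```text
top centre [ 0.50114097 -0.25296671  0.18508915] [0.00022122864900746186, 0.00022122864900750203]
dot circ [ 0.50311725 -0.25067708] 0.025404954632885262
[ 176.6 -156.  -130.7 -102.5  -73.1] [0.0255 0.0251 0.0256 0.0254 0.0254]
[ 170.8 -159.3 -130.7  -98.9  -67. ] [0.0238 0.0224 0.0226 0.0228 0.0239]
line [np.float64(-130.9), np.float64(-130.7)]
line [np.float64(-130.9), np.float64(-130.7)]
[[117, 112, 105], [151, 144, 125], [113, 105, 87], [125, 114, 96], [143, 133, 111], [171, 161, 140], [162, 147, 128], [150, 138, 118], [145, 133, 116], [131, 116, 99], [124, 120, 104], [181, 183, 157], [182, 180, 157], [152, 140, 115], [132, 126, 103], [142, 130, 112], [97, 62, 41], [136, 80, 36]]
```

Request:
step_arm(
  deltas=[
    {"claw": -1,"x": 0.05},
    {"claw": -1,"x": 0.1},
    {"claw": -1,"x": 0.1},
  ],
)

```text
invalid input
```

Request:
step_arm(
  deltas=[
    {"claw": -1,"x": 0.48,"y": 0.26,"z": 0,"ax": 0,"ay": 0,"az": 1},
    {"claw": -1,"x": 0.48,"y": 0.26,"z": 0,"ax": 0,"ay": 0,"az": 1},
    {"claw": -1,"x": 0.48,"y": 0.26,"z": 0,"ax": 0,"ay": 0,"az": 1},
    {"claw": -1,"x": 0.48,"y": 0.26,"z": 0,"ax": 0,"ay": 0,"az": 1},
    {"claw": -1,"x": 0.48,"y": 0.26,"z": 0,"ax": 0,"ay": 0,"az": 1},
    {"claw": -1,"x": 0.48,"y": 0.26,"z": 0,"ax": 0,"ay": 0,"az": 1},
    {"claw": -1,"x": 0.48,"y": 0.26,"z": 0,"ax": 0,"ay": 0,"az": 1},
    {"claw": -1,"x": 0.48,"y": 0.26,"z": 0,"ax": 0,"ay": 0,"az": 1},
    {"claw": -1,"x": 0.48,"y": 0.26,"z": 0,"ax": 0,"ay": 0,"az": 1},
    {"claw": -1,"x": 0.48,"y": 0.26,"z": 0,"ax": 0,"ay": 0,"az": 1},
  ],
  grip_force=20,
)

```text
time_s: 1.15
eef_pos: [0.5548, 0.1877, 0.4043]
tool_rot: [3.14, -0.001, -1.177]
ft_force: [0.1, 1.2, -0.0]
gripper_width: 0.0853
```

```bash
cat >> h.py <<'E'
import json
def log():
    s=r.get_state(); open('log.jsonl','a').write(json.dumps([list(map(float,s[k])) for k in('joint_positions','eef_pos','tool_rot')])+'\n'); return s
E
python3 - <<'E'
from h import *
log(); c=shot('wrist','w1.png'); np.save('w_bowl.npy',c,allow_pickle=True)
print(r.get_state()['joint_positions'].round(3))
E
```

```text
[ 0.593  0.322 -0.09   0.004 -1.161 -0.207]
```

Request:
step_arm(
  deltas=[
    {"claw": -1,"x": 0.38,"y": 0.22,"z": 0,"ax": 0,"ay": 0,"az": 1},
    {"claw": -1,"x": 0.38,"y": 0.22,"z": 0,"ax": 0,"ay": 0,"az": 1},
    {"claw": -1,"x": 0.38,"y": 0.22,"z": 0,"ax": 0,"ay": 0,"az": 1},
    {"claw": -1,"x": 0.38,"y": 0.22,"z": 0,"ax": 0,"ay": 0,"az": 1},
    {"claw": -1,"x": 0.38,"y": 0.22,"z": 0,"ax": 0,"ay": 0,"az": 1},
    {"claw": -1,"x": 0.38,"y": 0.22,"z": 0,"ax": 0,"ay": 0,"az": 1},
    {"claw": -1,"x": 0.38,"y": 0.22,"z": 0,"ax": 0,"ay": 0,"az": 1},
    {"claw": -1,"x": 0.38,"y": 0.22,"z": 0,"ax": 0,"ay": 0,"az": 1},
    {"claw": -1,"x": 0.38,"y": 0.22,"z": 0,"ax": 0,"ay": 0,"az": 1},
    {"claw": -1,"x": 0.38,"y": 0.22,"z": 0,"ax": 0,"ay": 0,"az": 1},
  ],
)

```text
time_s: 2.2
eef_pos: [0.497, -0.2561, 0.405]
tool_rot: [-3.141, -0.005, -1.975]
ft_force: [-0.0, -0.6, -0.2]
gripper_width: 0.0854
```

```bash
python3 - <<'E'
from h import *
s=log(); c=shot('wrist'); np.save('w_mill.npy',c,allow_pickle=True)
print(s['joint_positions'].round(3),s['eef_pos'],s['tool_rot'])
b=np.load('w_bowl.npy',allow_pickle=True).item()
cv2.imwrite('pics/wm.png',cv2.resize(np.hstack([b['pixels'],c['pixels']]),(800,300))[:,:,::-1])
print(proj(c,np.array([.501,-.252,.188])),proj(b,np.array([.526,.212,.084])))
E
```

```text
[-0.185  0.273 -0.158  0.005 -1.141 -0.221] [ 0.49700764 -0.25605134  0.40498481] [-3.14113211 -0.00453991 -1.97498755]
[320.34513318 292.19713209] [346.50127631 265.10831059]
```

View pics/wm.png

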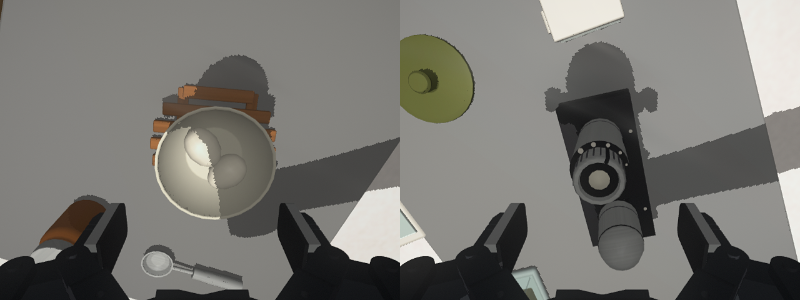

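The wrist views show the bowl rim centre near (342,260) px and the mill top near (318,288) px at full scale.

```bash
python3 - <<'E'
from h import *
b=np.load('w_bowl.npy',allow_pickle=True).item();c=np.load('w_mill.npy',allow_pickle=True).item();a=load('top');s=load('side')
g=c['pixels']; h=cv2.cvtColor(g,cv2.COLOR_RGB2HSV)
m=((g.min(2)>110)).astype(np.uint8);m[:270]=0;m[308:]=0;m[:,:300]=0;m[:,340:]=0
n,_,st,ce=cv2.connectedComponentsWithStats(m);print(st[1:],ce[1:])
i=1+np.argmax(st[1:,4]);w=ce[i]
T=lambda x,y:(405+(x+.5)/9-.5,275+(y+.5)/9-.5)
S=lambda x,y:(275+(x-410+.5)/6-.5,275+(y+.5)/6-.5)
print(tri(ray(c,*w),ray(a,*T(245,155)),ray(s,*S(614,233))),onz(c,*w,.186))
print('bowl',tri(ray(b,342,260),ray(a,238.5,280)),onz(b,342,260,.084),onz(a,238.5,280,.084))
E
```

```text
[[303 273  29  20 294]
 [332 281   1   1   1]
 [302 288   1   1   1]] [[317.71768707 280.85034014]
 [332.         281.        ]
 [302.         288.        ]]
(array([ 0.50103259, -0.25399201,  0.18386195]), [0.002182593470352795, 0.0008586668955333535, 0.0015743983390832338]) [ 0.50017293 -0.25718326  0.186     ]
bowl (array([0.52663879, 0.21329809, 0.06892225]), [0.0017737721735157236, 0.001773772173515884]) [0.53065444 0.20957237 0.084     ] [0.5251163  0.20949847 0.084     ]
```

Request:
step_arm(
  deltas=[
    {"claw": -1,"x": -0.004,"y": -0.002,"z": 0.03,"ax": 0,"ay": 0,"az": 0},
    {"claw": -1,"x": -0.004,"y": -0.002,"z": 0.066,"ax": 0,"ay": 0,"az": 0},
    {"claw": -1,"x": -0.004,"y": -0.002,"z": 0.066,"ax": 0,"ay": 0,"az": 0},
    {"claw": 1,"x": -0.004,"y": -0.002,"z": 0.066,"ax": 0,"ay": 0,"az": 0},
    {"claw": 1,"x": -0.004,"y": -0.002,"z": 0.066,"ax": 0,"ay": 0,"az": 0},
    {"claw": 1,"x": -0.004,"y": -0.002,"z": 0.066,"ax": 0,"ay": 0,"az": 0},
    {"claw": 1,"x": -0.004,"y": -0.002,"z": 0.066,"ax": 0,"ay": 0,"az": 0},
    {"claw": 1,"x": -0.004,"y": -0.002,"z": 0.066,"ax": 0,"ay": 0,"az": 0},
    {"claw": 1,"x": -0.004,"y": -0.002,"z": 0.066,"ax": 0,"ay": 0,"az": 0},
    {"claw": 1,"x": -0.004,"y": -0.002,"z": 0.066,"ax": 0,"ay": 0,"az": 0},
  ],
  grip_force=25,
)

```text
time_s: 3.25
eef_pos: [0.5012, -0.2516, 0.3411]
tool_rot: [-3.137, -0.004, -1.973]
ft_force: [-0.5, 1.5, 6.9]
gripper_width: 0.0414
```

```bash
python3 - <<'E'
from h import *
s=log(); print(s['joint_positions'].round(3),s['eef_pos'],s['tool_rot'],s['ft_force'],s['ft_torque'],s['gripper_width'])
E
```

```text
[-0.175  0.33  -0.247  0.005 -0.99  -0.23 ] [ 0.50117097 -0.25163475  0.34110735] [-3.13745861 -0.00372046 -1.97265273] [-0.46918145  1.49031051  6.87754252] [0.37105209 0.2315621  0.01995142] 0.04144927869000097
```

Request:
step_arm(
  deltas=[
    {"claw": 1,"x": 0,"y": 0,"z": 0,"ax": 0,"ay": 0,"az": -0.15},
    {"claw": 1,"x": 0,"y": 0,"z": 0,"ax": 0,"ay": 0,"az": -0.3},
    {"claw": 1,"x": 0,"y": 0,"z": 0,"ax": 0,"ay": 0,"az": -0.45},
    {"claw": 1,"x": 0,"y": 0,"z": 0,"ax": 0,"ay": 0,"az": -0.6},
    {"claw": 1,"x": 0,"y": 0,"z": 0,"ax": 0,"ay": 0,"az": -0.73},
    {"claw": 1,"x": 0,"y": 0,"z": 0,"ax": 0,"ay": 0,"az": -0.73},
    {"claw": 1,"x": 0,"y": 0,"z": 0,"ax": 0,"ay": 0,"az": -0.73},
  ],
)

```text
time_s: 3.95
eef_pos: [0.5012, -0.2516, 0.3412]
tool_rot: [-3.14, -0.005, -1.402]
ft_force: [0.0, -0.0, -0.3]
gripper_width: 0.0412
```

```bash
python3 - <<'E'
from h import *
s=log(); print(s['joint_positions'].round(3),s['eef_pos'],s['tool_rot'],s['ft_force'],s['ft_torque'],s['gripper_width'])
E
```

```text
[-0.175  0.33  -0.247  0.005 -0.99   0.342] [ 0.50116001 -0.25163397  0.34120181] [-3.13968808 -0.00536934 -1.40161231] [ 0.01046657 -0.00171308 -0.34716874] [ 0.08846809 -0.08912782 -0.0015575 ] 0.0412206399002462
```

Request:
step_arm(
  deltas=[
    {"claw": -1,"x": 0,"y": 0,"z": 0,"ax": 0,"ay": 0,"az": 0},
    {"claw": -1,"x": 0,"y": 0,"z": 0,"ax": 0,"ay": 0,"az": 0},
    {"claw": -1,"x": 0,"y": 0,"z": 0,"ax": 0,"ay": 0,"az": 0},
    {"claw": -1,"x": 0,"y": 0,"z": 0,"ax": 0,"ay": 0,"az": 0},
    {"claw": -1,"x": 0,"y": 0,"z": 0,"ax": 0,"ay": 0,"az": 0},
    {"claw": -1,"x": 0,"y": 0,"z": -0.04,"ax": 0,"ay": 0,"az": 0},
    {"claw": -1,"x": 0,"y": 0,"z": -0.09,"ax": 0,"ay": 0,"az": 0},
    {"claw": -1,"x": 0,"y": 0,"z": -0.1,"ax": 0,"ay": 0,"az": 0},
    {"claw": -1,"x": 0,"y": 0,"z": -0.1,"ax": 0,"ay": 0,"az": 0},
  ],
)

```text
time_s: 4.85
eef_pos: [0.501, -0.2512, 0.4438]
tool_rot: [-3.134, -0.008, -1.402]
ft_force: [0.6, 0.7, -0.9]
gripper_width: 0.0855
```

```bash
python3 - <<'E'
from h import *
s=log(); c=shot('wrist'); np.save('w_mill2.npy',c,allow_pickle=True); b=shot('side')
print(s['joint_positions'].round(3),s['eef_pos'],s['tool_rot'])
u,v=proj(c,np.array([.501,-.252,.186])).astype(int);print(u,v)
p=cv2.resize(c['pixels'][max(v-60,0):v+60,u-60:u+60],(480,480),interpolation=cv2.INTER_CUBIC)
q=cv2.resize(b['pixels'][280:340,290:330],(320,480),interpolation=cv2.INTER_CUBIC)
cv2.imwrite('pics/chk.png',np.hstack([p,q])[:,:,::-1])
E
```

```text
[-0.175  0.247 -0.094  0.005 -1.22   0.342] [ 0.50097506 -0.25117128  0.44382953] [-3.1342311  -0.00754522 -1.40168748]
327 253
```

View pics/chk.png

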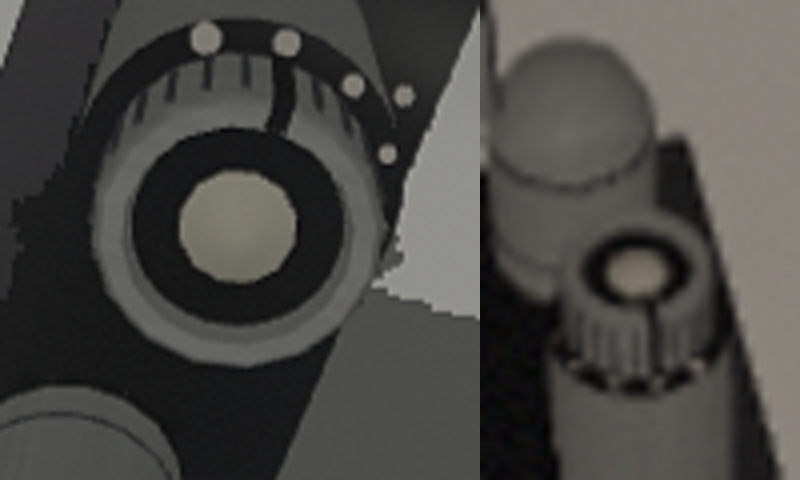

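The collar line now stands over dot 4, the second largest (wrist crop (287,43)–(280,100), and the side view agrees). Next I fit the arm kinematics from the logged poses.

```bash
python3 - <<'E'
from h import *
D=[([1.43759487,3.85419944e-01,6.95143481e-03,-3.3e-4,-1.19400057,-2.58595088e-01],[0.23857517,0.57752678,0.4038561],[3.13989676,-1.3e-4,-3.91918622e-01])]
D+=[json.loads(l) for l in open('log.jsonl')]
A=[];y=[]
for q,p,e in D:
    P=R.from_euler('z',-q[0]).apply(p); th=q[1]-q[2]
    print(P.round(4), np.round(th,3), round(q[1]-q[2]-q[4],4), round(e[2]-q[0]-q[5],4) if 1 else 0)
    A+=[[np.sin(q[1]),np.cos(th),np.sin(th),0],[np.cos(q[1]),-np.sin(th),np.cos(th),1]]; y+=[P[0],P[2]]
A=np.array(A);y=np.array(y);x,res,rk,sv=np.linalg.lstsq(A,y,rcond=None);print(x,(A@x-y).round(4),sv)
E
```

```text
[ 0.6041 -0.1598  0.4039] 0.378 1.5725 -1.5709
[ 0.5634 -0.1599  0.4043] 0.411 1.5723 -1.5704
[ 0.5356 -0.1604  0.405 ] 0.431 1.5713 -1.5687
[ 0.5374 -0.1604  0.3411] 0.578 1.5676 -1.5678
[ 0.5374 -0.1603  0.3412] 0.577 1.5672 -1.5679
[ 0.537  -0.1604  0.4438] 0.341 1.5613 -1.5692
[0.56167274 0.42232697 0.00233927 0.03800163] [ 0.0004  0.0007  0.0005  0.0004  0.0003 -0.0002 -0.0002 -0.0004 -0.0002
 -0.0004 -0.001  -0.0001] [4.20355491 2.5081828  0.17692769 0.08855352]
```

Request:
step_arm(
  deltas=[
    {"claw": -1,"x": 0,"y": 0,"z": 0,"ax": 0,"ay": 0,"az": -1},
    {"claw": -1,"x": 0,"y": 0,"z": 0,"ax": 0,"ay": 0,"az": -1},
    {"claw": -1,"x": 0,"y": 0,"z": 0,"ax": 0,"ay": 0,"az": -1},
    {"claw": -1,"x": 0,"y": 0,"z": 0,"ax": 0,"ay": 0,"az": -1},
    {"claw": -1,"x": 0,"y": 0,"z": 0,"ax": 0,"ay": 0,"az": -1},
    {"claw": -1,"x": 0,"y": 0,"z": 0,"ax": 0,"ay": 0,"az": -1},
  ],
)

```text
time_s: 5.55
eef_pos: [0.5003, -0.2508, 0.4374]
tool_rot: [3.138, 0.002, -0.613]
ft_force: [0.2, 0.4, 0.2]
gripper_width: 0.0854
```

```bash
cat >> h.py <<'E'
def goto(pos,az,p,T=None):
    """numbers for the move to a TCP pos, tool pitched p rad below horizontal in azimuth az, tool y to its right"""
    T=pose() if T is None else T
    z=np.array([np.cos(p)*np.cos(az),np.cos(p)*np.sin(az),-np.sin(p)]); y=np.array([np.sin(az),-np.cos(az),0]); G=np.c_[np.cross(y,z),y,z]
    print('shift',(T[:3,:3].T@(np.array(pos)-T[:3,3])).round(4),'turn',(R.from_matrix(T[:3,:3].T@G).as_rotvec()/(np.pi/4)).round(3))
    return z
E
python3 - <<'E'
from h import *
s=log();print(s['joint_positions'].round(3),s['tool_rot'])
goto((.3866,-.2322,.3932),-.176,np.radians(65))
E
```

```text
[-0.175  0.252 -0.103  0.003 -1.219  1.131] [ 3.13758889e+00  1.62027786e-03 -6.13484248e-01]
shift [-0.1036  0.05    0.0445] turn [ 0.126  0.55  -0.547]
```

Request:
step_arm(
  deltas=[
    {"claw": -1,"x": -0.104,"y": 0.05,"z": 0.02,"ax": 0.126,"ay": 0.55,"az": -0.547},
    {"claw": -1,"x": -0.104,"y": 0.05,"z": 0.02,"ax": 0.126,"ay": 0.55,"az": -0.547},
    {"claw": -1,"x": -0.104,"y": 0.05,"z": 0.044,"ax": 0.126,"ay": 0.55,"az": -0.547},
    {"claw": -1,"x": -0.104,"y": 0.05,"z": 0.044,"ax": 0.126,"ay": 0.55,"az": -0.547},
    {"claw": -1,"x": -0.104,"y": 0.05,"z": 0.044,"ax": 0.126,"ay": 0.55,"az": -0.547},
    {"claw": -1,"x": -0.104,"y": 0.05,"z": 0.044,"ax": 0.126,"ay": 0.55,"az": -0.547},
    {"claw": -1,"x": -0.104,"y": 0.05,"z": 0.044,"ax": 0.126,"ay": 0.55,"az": -0.547},
    {"claw": -1,"x": -0.104,"y": 0.05,"z": 0.044,"ax": 0.126,"ay": 0.55,"az": -0.547},
  ],
)

```text
time_s: 6.35
eef_pos: [0.3872, -0.2321, 0.3937]
tool_rot: [-3.141, -0.436, -0.177]
ft_force: [0.7, -0.1, 0.7]
gripper_width: 0.0854
```

```bash
python3 - <<'E'
from h import *
s=log();print(s['joint_positions'].round(3),s['eef_pos'],s['tool_rot'])
D=[json.loads(l) for l in open('log.jsonl')]
A=[];y=[]
for q,p,e in D:
    P=R.from_euler('z',-q[0]).apply(p); th=q[1]-q[2]; t=th-q[4]
    A+=[[np.sin(q[1]),np.cos(th),np.cos(t),0],[np.cos(q[1]),-np.sin(th),-np.sin(t),1]]; y+=[P[0],P[2]]
A=np.array(A);y=np.array(y);x,res,rk,sv=np.linalg.lstsq(A,y,rcond=None);print('L2,L4,d6,z1',x,(A@x-y).round(4),sv)
d=goto((.3866,-.2322,.3932),-.176,np.radians(65))
G=np.array([.501,-.2525,.144]); goto(G-.155*d,-.176,np.radians(65))
E
```

```text
[-1.780e-01  1.600e-02 -5.290e-01 -1.000e-03 -5.900e-01  1.573e+00] [ 0.38716979 -0.23205349  0.3937094 ] [-3.14142421 -0.43554673 -0.17682396]
L2,L4,d6,z1 [0.56399376 0.42242549 0.12255967 0.1605075 ] [ 0.0002  0.0004 -0.     -0.0002 -0.0003 -0.0003 -0.0002 -0.0003  0.0001
 -0.0002  0.0002  0.0001 -0.0001  0.0005] [4.68615911 2.43714774 0.28942725 0.12827905]
shift [-0.0007  0.0002  0.0002] turn [ 0.     0.001 -0.001]
shift [-0.0006  0.0002  0.1202] turn [ 0.     0.001 -0.001]
```

```bash
cat >> h.py <<'E'
def ik(pos,p):
    L2,L4,d6,z1=.564,.4224,.1226,.1605; x=np.sqrt(pos[0]**2+pos[1]**2-.1601**2); w=np.array([x-d6*np.cos(p),pos[2]+d6*np.sin(p)-z1]); rr=np.hypot(*w)
    al=np.arctan2(w[1],w[0])+np.arccos((L2**2+rr**2-L4**2)/(2*L2*rr)); j2=np.pi/2-al
    e=L2*np.array([np.cos(al),np.sin(al)]); th=-np.arctan2(w[1]-e[1],w[0]-e[0])
    j1=np.arctan2(pos[1],pos[0])+np.arcsin(.1601/np.hypot(pos[0],pos[1]))
    return np.round([j1,j2,j2-th,th-p],3)
E
python3 - <<'E'
from h import *
def at(G,p,az): d=np.array([np.cos(p)*np.cos(az),np.cos(p)*np.sin(az),-np.sin(p)]); return G-.155*d
G=np.array([.501,-.2525,.144])
print(ik([.387,-.232,.394],np.radians(65)))
for p in (65,70): print('grasp',p,ik(at(G,np.radians(p),-.176),np.radians(p)))
for dz in(.04,.08,.12,.16): print('lift',ik(at(G+[0,0,dz],np.radians(65),-.176),np.radians(65)))
B=np.array([.528,.2105]); az=np.arctan2(B[1],B[0])+np.arcsin(.1601/np.hypot(*B));print('az',az)
for mz in(.19,.22):
  for tip in(100,105): 
    t=np.radians(tip-90); m=np.array([np.cos(t)*np.cos(az),np.cos(t)*np.sin(az),-np.sin(t)])
    Gf=np.append(B,mz)-.044*m; P=at(Gf,np.radians(65+tip),az); print(mz,tip,P.round(4),ik(P,np.radians(65+tip)))
E
```

```text
[-0.177  0.016 -0.53  -0.589]
grasp 65 [-0.178  0.243 -0.589 -0.302]
grasp 70 [-0.178  0.262 -0.53  -0.43 ]
lift [-0.178  0.185 -0.538 -0.412]
lift [-0.178  0.134 -0.481 -0.519]
lift [-0.178  0.092 -0.419 -0.624]
lift [-0.178  0.058 -0.351 -0.726]
az 0.664887715971583
0.19 100 [0.6117 0.2761 0.2378] [ 0.665  0.873  0.23  -2.237]
0.19 105 [0.6147 0.2785 0.2283] [ 0.665  0.904  0.242 -2.305]
0.22 100 [0.6117 0.2761 0.2678] [ 0.665  0.841  0.246 -2.284]
0.22 105 [0.6147 0.2785 0.2583] [ 0.665  0.871  0.255 -2.351]
```

Request:
step_arm(
  deltas=[
    {"claw": -1,"x": -0.0006,"y": 0,"z": 0.03,"ax": 0,"ay": 0,"az": 0},
    {"claw": -1,"x": -0.0006,"y": 0,"z": 0.06,"ax": 0,"ay": 0,"az": 0},
    {"claw": -1,"x": -0.0006,"y": 0,"z": 0.09,"ax": 0,"ay": 0,"az": 0},
    {"claw": -1,"x": -0.0006,"y": 0,"z": 0.11,"ax": 0,"ay": 0,"az": 0},
    {"claw": -1,"x": -0.0006,"y": 0,"z": 0.12,"ax": 0,"ay": 0,"az": 0},
    {"claw": -1,"x": -0.0006,"y": 0,"z": 0.12,"ax": 0,"ay": 0,"az": 0},
    {"claw": -1,"x": -0.0006,"y": 0,"z": 0.12,"ax": 0,"ay": 0,"az": 0},
  ],
)

```text
time_s: 7.05
eef_pos: [0.4368, -0.2409, 0.2852]
tool_rot: [-3.141, -0.436, -0.177]
ft_force: [-0.8, -0.2, -0.0]
gripper_width: 0.0853
```

```bash
python3 - <<'E'
from h import *
s=log();print(s['joint_positions'].round(3),s['eef_pos'],s['tool_rot'],s['ft_force'])
c=shot('wrist');b=shot('side')
p=cv2.resize(c['pixels'],(440,330));q=cv2.resize(b['pixels'][240:370,260:360],(300,390),interpolation=cv2.INTER_CUBIC)
im=np.zeros((390,740,3),np.uint8);im[:330,:440]=p;im[:,440:]=q
cv2.imwrite('pics/g.png',im[:,:,::-1])
E
```

```text
[-0.178  0.242 -0.587 -0.002 -0.306  1.574] [ 0.43679603 -0.24089828  0.28519331] [-3.14149985 -0.43618844 -0.17681371] [-0.83271827 -0.24234808 -0.0256    ]
```

View pics/g.png

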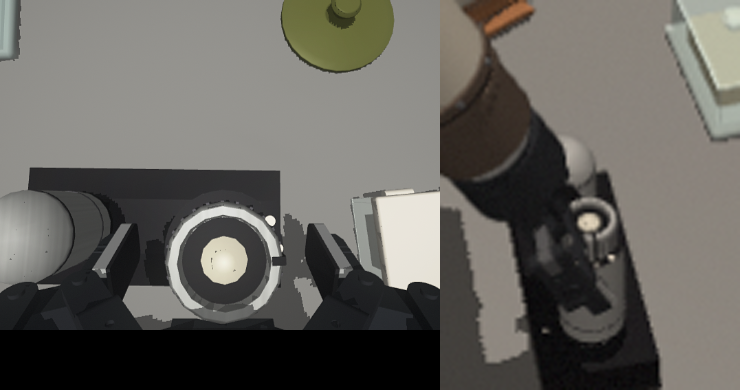

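The mill stands between the open jaws, roughly centred at (222,260), clear of the palm, with no contact force. Closing the jaws now.

Request:
step_arm(
  deltas=[
    {"claw": 1,"x": 0,"y": 0,"z": 0,"ax": 0,"ay": 0,"az": 0},
    {"claw": 1,"x": 0,"y": 0,"z": 0,"ax": 0,"ay": 0,"az": 0},
    {"claw": 1,"x": 0,"y": 0,"z": 0,"ax": 0,"ay": 0,"az": 0},
    {"claw": 1,"x": 0,"y": 0,"z": 0,"ax": 0,"ay": 0,"az": 0},
    {"claw": 1,"x": 0,"y": 0,"z": 0,"ax": 0,"ay": 0,"az": 0},
    {"claw": 1,"x": 0,"y": 0,"z": 0,"ax": 0,"ay": 0,"az": 0},
    {"claw": 1,"x": 0,"y": 0,"z": 0,"ax": 0,"ay": 0,"az": 0},
  ],
  grip_force=100,
)

```text
time_s: 7.85
eef_pos: [0.4366, -0.241, 0.2871]
tool_rot: [3.141, -0.44, -0.177]
ft_force: [-1.7, 0.5, 5.7]
gripper_width: 0.0495
```

```bash
python3 - <<'E'
from h import *
s=log();print(s['eef_pos'],s['tool_rot'],s['ft_force'],s['ft_torque'],s['gripper_width'])
goto(s['eef_pos']+[0,0,.13],-.177,np.radians(65))
E
```

```text
[ 0.4366215  -0.24100884  0.28713543] [ 3.14137871 -0.44007273 -0.17667156] [-1.67307775  0.52910182  5.7120127 ] [0.29585064 0.95037194 0.00957619] 0.04951211814169177
shift [ 0.0554  0.     -0.1176] turn [ 0.    -0.005  0.   ]
```

Request:
step_arm(
  deltas=[
    {"claw": 1,"x": 0.006,"y": 0,"z": -0.012,"ax": 0,"ay": 0,"az": 0},
    {"claw": 1,"x": 0.012,"y": 0,"z": -0.024,"ax": 0,"ay": 0,"az": 0},
    {"claw": 1,"x": 0.018,"y": 0,"z": -0.038,"ax": 0,"ay": 0,"az": 0},
    {"claw": 1,"x": 0.025,"y": 0,"z": -0.053,"ax": 0,"ay": 0,"az": 0},
    {"claw": 1,"x": 0.032,"y": 0,"z": -0.068,"ax": 0,"ay": 0,"az": 0},
    {"claw": 1,"x": 0.04,"y": 0,"z": -0.085,"ax": 0,"ay": 0,"az": 0},
    {"claw": 1,"x": 0.048,"y": 0,"z": -0.102,"ax": 0,"ay": 0,"az": 0},
    {"claw": 1,"x": 0.0554,"y": 0,"z": -0.1176,"ax": 0,"ay": 0,"az": 0},
    {"claw": 1,"x": 0.0554,"y": 0,"z": -0.1176,"ax": 0,"ay": 0,"az": 0},
  ],
)

```text
time_s: 8.75
eef_pos: [0.4366, -0.241, 0.419]
tool_rot: [3.141, -0.444, -0.177]
ft_force: [1.2, -0.0, -2.6]
gripper_width: 0.0503
```

```bash
python3 - <<'E'
from h import *
s=log();print(s['joint_positions'].round(3),s['eef_pos'],s['tool_rot'],s['ft_force'],s['ft_torque'],s['gripper_width'])
c=shot('wrist');b=shot('side')
p=cv2.resize(c['pixels'],(440,330));q=cv2.resize(b['pixels'][200:360,250:370],(360,480),interpolation=cv2.INTER_CUBIC)
im=np.zeros((480,800,3),np.uint8);im[:330,:440]=p;im[:,440:]=q
cv2.imwrite('pics/l.png',im[:,:,::-1])
E
```

```text
[-1.780e-01  7.800e-02 -3.960e-01 -1.000e-03 -6.530e-01  1.573e+00] [ 0.43658382 -0.24098702  0.41897949] [ 3.14117169 -0.44376678 -0.17652071] [ 1.2363357  -0.02242174 -2.56466431] [0.17628453 1.12714216 0.00454972] 0.05025082925496233
```

View pics/l.png

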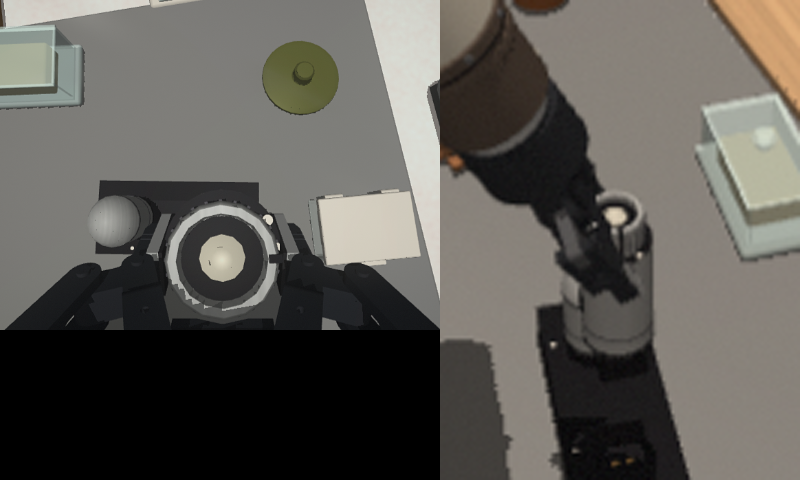

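The mill is out of its well and the salt mill is still in place. Next I plan the swing and tip.

```bash
cat >> h.py <<'E'
def go(G,p,az):
    p=np.radians(p); d=np.array([np.cos(p)*np.cos(az),np.cos(p)*np.sin(az),-np.sin(p)]); P=np.array(G)-.155*d
    goto(P,az,p); print('TCP',P.round(3),'ik',ik(P,p))
E
python3 - <<'E'
from h import *
go((.501,-.2525,.36),105,-.177)
go((.53,-.03,.36),130,.244)
go((.494,.188,.30),165,.665)
E
```

```text
shift [ 0.136  -0.     -0.0399] turn [-0.001 -0.89  -0.001]
TCP [ 0.54 -0.26  0.51] ik [-0.177  0.347  0.198 -1.684]
shift [ 0.1591 -0.2649  0.0054] turn [-0.075 -1.424 -0.561]
TCP [ 0.627 -0.006  0.479] ik [ 0.249  0.5    0.303 -2.072]
shift [ 0.0413 -0.5439  0.1036] turn [-0.513 -2.077 -1.1  ]
TCP [0.612 0.28  0.34 ] ik [ 0.67   0.777  0.308 -2.411]
```

Request:
step_arm(
  deltas=[
    {"claw": 1,"x": 0.014,"y": 0,"z": -0.012,"ax": 0,"ay": -0.05,"az": 0},
    {"claw": 1,"x": 0.028,"y": 0,"z": -0.02,"ax": 0,"ay": -0.14,"az": 0},
    {"claw": 1,"x": 0.044,"y": 0,"z": -0.028,"ax": 0,"ay": -0.25,"az": 0},
    {"claw": 1,"x": 0.06,"y": 0,"z": -0.034,"ax": 0,"ay": -0.37,"az": 0},
    {"claw": 1,"x": 0.078,"y": 0,"z": -0.038,"ax": 0,"ay": -0.49,"az": 0},
    {"claw": 1,"x": 0.096,"y": 0,"z": -0.04,"ax": 0,"ay": -0.61,"az": 0},
    {"claw": 1,"x": 0.112,"y": 0,"z": -0.04,"ax": 0,"ay": -0.72,"az": 0},
    {"claw": 1,"x": 0.126,"y": 0,"z": -0.04,"ax": 0,"ay": -0.82,"az": 0},
    {"claw": 1,"x": 0.136,"y": 0,"z": -0.04,"ax": 0,"ay": -0.89,"az": 0},
    {"claw": 1,"x": 0.136,"y": 0,"z": -0.04,"ax": 0,"ay": -0.89,"az": 0},
  ],
)

```text
time_s: 9.85
eef_pos: [0.5424, -0.2597, 0.5068]
tool_rot: [-3.14, 0.264, -0.177]
ft_force: [-0.2, 0.2, -3.8]
gripper_width: 0.0498
```

```bash
python3 - <<'E'
from h import *
s=log();print(s['joint_positions'].round(3),s['eef_pos'],s['tool_rot'],s['ft_force'],s['gripper_width'])
go((.53,-.03,.36),130,.244)
E
```

```text
[-0.178  0.353  0.202 -0.002 -1.683  1.572] [ 0.54239554 -0.25972101  0.5067957 ] [-3.13980015  0.2640669  -0.17686784] [-0.15248355  0.18681572 -3.771337  ] 0.049828360737364484
shift [ 0.0443 -0.2646  0.0176] turn [-0.252 -0.545 -0.478]
TCP [ 0.627 -0.006  0.479] ik [ 0.249  0.5    0.303 -2.072]
```

Request:
step_arm(
  deltas=[
    {"claw": 1,"x": 0.003,"y": -0.016,"z": 0.001,"ax": -0.015,"ay": -0.033,"az": -0.029},
    {"claw": 1,"x": 0.008,"y": -0.048,"z": 0.003,"ax": -0.045,"ay": -0.098,"az": -0.086},
    {"claw": 1,"x": 0.014,"y": -0.085,"z": 0.006,"ax": -0.081,"ay": -0.174,"az": -0.153},
    {"claw": 1,"x": 0.02,"y": -0.122,"z": 0.008,"ax": -0.116,"ay": -0.251,"az": -0.22},
    {"claw": 1,"x": 0.027,"y": -0.159,"z": 0.011,"ax": -0.151,"ay": -0.327,"az": -0.287},
    {"claw": 1,"x": 0.033,"y": -0.196,"z": 0.013,"ax": -0.187,"ay": -0.403,"az": -0.354},
    {"claw": 1,"x": 0.038,"y": -0.23,"z": 0.015,"ax": -0.22,"ay": -0.474,"az": -0.416},
    {"claw": 1,"x": 0.042,"y": -0.252,"z": 0.017,"ax": -0.24,"ay": -0.52,"az": -0.455},
    {"claw": 1,"x": 0.044,"y": -0.265,"z": 0.018,"ax": -0.252,"ay": -0.545,"az": -0.478},
    {"claw": 1,"x": 0.044,"y": -0.265,"z": 0.018,"ax": -0.252,"ay": -0.545,"az": -0.478},
  ],
)

```text
time_s: 10.85
eef_pos: [0.6266, -0.0035, 0.4769]
tool_rot: [-3.141, 0.699, 0.247]
ft_force: [-0.1, -0.5, -3.2]
gripper_width: 0.0497
```

```bash
python3 - <<'E'
from h import *
s=log();print(s['joint_positions'].round(3),s['eef_pos'],s['tool_rot'],s['ft_force'],s['gripper_width'])
go((.494,.188,.30),166,.665)
E
```

```text
[ 0.252  0.503  0.306 -0.004 -2.072  1.565] [ 0.62657967 -0.00350054  0.47694062] [-3.14073292  0.69892247  0.24711983] [-0.10550298 -0.45554457 -3.1804649 ] 0.04972764019816475
shift [ 0.1324 -0.2791  0.0711] turn [-0.46  -0.787 -0.286]
TCP [0.612 0.281 0.337] ik [ 0.67   0.783  0.307 -2.422]
```

Request:
step_arm(
  deltas=[
    {"claw": 1,"x": 0.008,"y": -0.017,"z": 0.004,"ax": -0.028,"ay": -0.047,"az": -0.017},
    {"claw": 1,"x": 0.024,"y": -0.05,"z": 0.013,"ax": -0.083,"ay": -0.142,"az": -0.051},
    {"claw": 1,"x": 0.042,"y": -0.089,"z": 0.023,"ax": -0.147,"ay": -0.252,"az": -0.092},
    {"claw": 1,"x": 0.061,"y": -0.128,"z": 0.033,"ax": -0.212,"ay": -0.362,"az": -0.132},
    {"claw": 1,"x": 0.079,"y": -0.167,"z": 0.043,"ax": -0.276,"ay": -0.472,"az": -0.172},
    {"claw": 1,"x": 0.098,"y": -0.207,"z": 0.053,"ax": -0.34,"ay": -0.582,"az": -0.212},
    {"claw": 1,"x": 0.114,"y": -0.24,"z": 0.061,"ax": -0.396,"ay": -0.677,"az": -0.246},
    {"claw": 1,"x": 0.126,"y": -0.265,"z": 0.068,"ax": -0.437,"ay": -0.748,"az": -0.272},
    {"claw": 1,"x": 0.1324,"y": -0.279,"z": 0.071,"ax": -0.46,"ay": -0.787,"az": -0.286},
    {"claw": 1,"x": 0.1324,"y": -0.279,"z": 0.071,"ax": -0.46,"ay": -0.787,"az": -0.286},
  ],
)

```text
time_s: 11.85
eef_pos: [0.6123, 0.2816, 0.3361]
tool_rot: [3.141, 1.327, 0.666]
ft_force: [0.8, -0.5, -3.5]
gripper_width: 0.0505
```

```bash
python3 - <<'E'
from h import *
s=log();print(s['joint_positions'].round(3),s['eef_pos'],s['tool_rot'],s['ft_force'],s['gripper_width'])
a=shot('top');b=shot('side');c=shot('wrist')
p=cv2.resize(b['pixels'][60:300,130:370],(480,480),interpolation=cv2.INTER_CUBIC);q=cv2.resize(a['pixels'][200:330,170:310],(320,297),interpolation=cv2.INTER_CUBIC)
w=cv2.resize(c['pixels'],(320,240))
im=np.zeros((540,800,3),np.uint8);im[:480,:480]=p;im[:297,480:]=q;im[300:540,480:]=w
cv2.imwrite('pics/f.png',im[:,:,::-1])
go((.494,.188,.22),166,.665)
E
```

```text
[ 0.67   0.788  0.315 -0.005 -2.425  1.566] [0.61230177 0.28164552 0.33609544] [3.14093587 1.32692758 0.66562218] [ 0.7975651  -0.49682478 -3.51507936] 0.050472749374734435
shift [ 0.0793 -0.0017  0.0195] turn [-0.002 -0.004 -0.002]
TCP [0.612 0.281 0.257] ik [ 0.67   0.859  0.249 -2.288]
```

View pics/f.png

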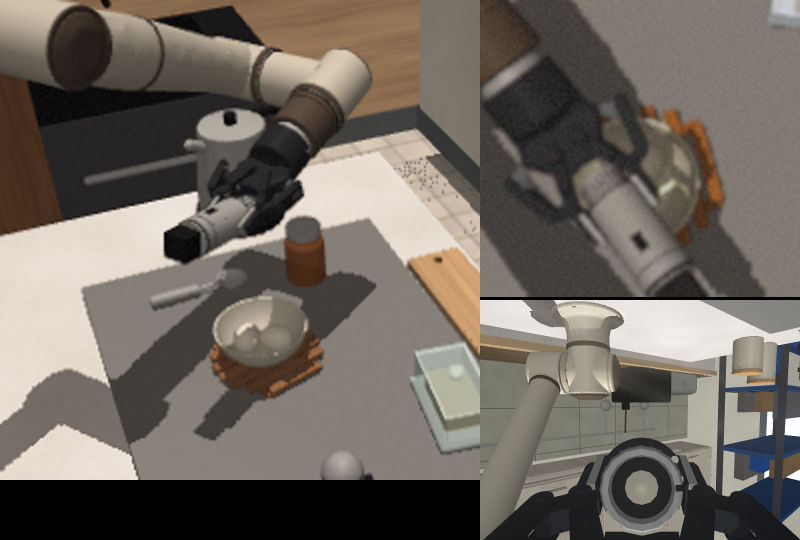

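The mill is held tipped over the bowl. In the wrist view the mouth sits at (322,376) px, the same as at lift-off, so it hasn't slipped. Next I compute where the mouth is.

```bash
python3 - <<'E'
from h import *
Tg=np.eye(4);Tg[:3,:3]=R.from_euler('xyz',[3.14137871,-.44007273,-.17667156]).as_matrix();Tg[:3,3]=[.43662,-.24101,.28714]
inv=np.linalg.inv(Tg)
mt=inv@[.501,-.2525,.188,1]; ax=inv[:3,:3]@[0,0,1]
T=pose(); M=(T@mt)[:3]; A=T[:3,:3]@ax
print('mouth',M,'tilt deg',np.degrees(np.arccos(A[2])),'tool mouth',mt)
c=load('wrist');print('pred px',proj(c,M))
print('shift',(T[:3,:3].T@(np.array([.528,.2105,.184])-M)).round(4))
# bowl position again: visible eggs/rim not occluded in the side view; salt mill
b=load('side');print('bowl rim px',proj(b,np.array([.528,.2105,.084])))
E
```

```text
mouth [0.5263807  0.21155449 0.29388771] tilt deg 101.01800386752666 tool mouth [ 1.69321114e-02 -2.90392392e-05  1.17553591e-01  1.00000000e+00]
pred px [321.76358093 383.30067784]
shift [0.1067 0.0017 0.0263]
bowl rim px [260.30277543 223.22511171]
```

Request:
step_arm(
  deltas=[
    {"claw": 1,"x": 0.01,"y": 0,"z": 0.002,"ax": 0,"ay": 0,"az": 0},
    {"claw": 1,"x": 0.027,"y": 0,"z": 0.006,"ax": 0,"ay": 0,"az": 0},
    {"claw": 1,"x": 0.047,"y": 0,"z": 0.011,"ax": 0,"ay": 0,"az": 0},
    {"claw": 1,"x": 0.067,"y": 0,"z": 0.016,"ax": 0,"ay": 0,"az": 0},
    {"claw": 1,"x": 0.084,"y": 0,"z": 0.02,"ax": 0,"ay": 0,"az": 0},
    {"claw": 1,"x": 0.097,"y": 0,"z": 0.023,"ax": 0,"ay": 0,"az": 0},
    {"claw": 1,"x": 0.105,"y": 0,"z": 0.026,"ax": 0,"ay": 0,"az": 0},
    {"claw": 1,"x": 0.106,"y": 0,"z": 0.026,"ax": 0,"ay": 0,"az": 0},
    {"claw": 1,"x": 0.106,"y": 0,"z": 0.026,"ax": 0,"ay": 0,"az": 0},
    {"claw": 1,"x": 0.106,"y": 0,"z": 0.026,"ax": 0,"ay": 0,"az": 0},
  ],
)

```text
time_s: 13.0
eef_pos: [0.6138, 0.2797, 0.231]
tool_rot: [3.137, 1.321, 0.659]
ft_force: [-0.5, -1.0, -3.4]
gripper_width: 0.05
```

Request:
step_arm(
  deltas=[
    {"claw": 1,"x": 0,"y": 0,"z": 0,"ax": 0,"ay": 0,"az": 0},
    {"claw": 1,"x": 0,"y": 0,"z": 0,"ax": 0,"ay": 0,"az": 0},
    {"claw": 1,"x": 0,"y": 0,"z": 0,"ax": 0,"ay": 0,"az": 0},
    {"claw": 1,"x": 0,"y": 0,"z": 0,"ax": 0,"ay": 0,"az": 0},
    {"claw": 1,"x": 0,"y": 0,"z": 0,"ax": 0,"ay": 0,"az": 0},
  ],
)

```text
time_s: 13.5
eef_pos: [0.6138, 0.2797, 0.2311]
tool_rot: [3.137, 1.321, 0.659]
ft_force: [0.0, -0.0, -2.0]
gripper_width: 0.05
```

```bash
python3 - <<'E'
from h import *
s=log();print(s['joint_positions'].round(3),abs(s['dq']).max(),s['eef_pos'],s['tool_rot'],s['ft_force'],s['gripper_width'])
T=pose();print('mouth',T@[.0169,0,.1176,1])
a=shot('top');b=shot('side');c=shot('wrist')
p=cv2.resize(b['pixels'][100:340,130:370],(480,480),interpolation=cv2.INTER_CUBIC);q=cv2.resize(a['pixels'][200:330,170:310],(320,297),interpolation=cv2.INTER_CUBIC)
w=cv2.resize(c['pixels'][250:480,160:480],(320,230))
im=np.zeros((540,800,3),np.uint8);im[:480,:480]=p;im[:297,480:]=q;im[300:530,480:]=w
cv2.imwrite('pics/f2.png',im[:,:,::-1])
E
```

```text
[ 0.666  0.891  0.245 -0.003 -2.247  1.567] 0.0012635480735067384 [0.61377079 0.27969162 0.23107058] [3.13711891 1.32126747 0.6590103 ] [ 0.04159049 -0.04039292 -1.96385877] 0.04996783206165241
mouth [0.52729846 0.21205159 0.18565327 1.        ]
```

View pics/f2.png

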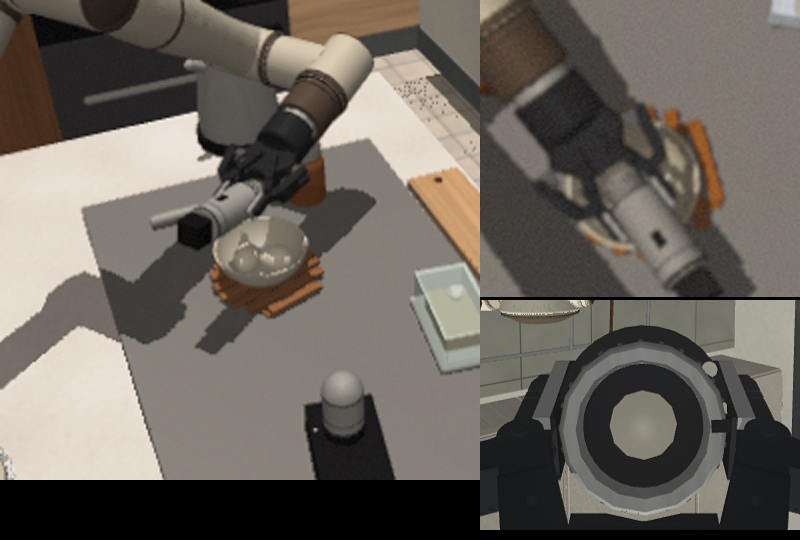

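The mouth is over the bowl and the collar line is still on the dot-4 side, at (720,425) px. Everything is still, so I'm handing in.

```bash
python3 -c "
from rig import r
print(r.close_job())"
```

```text
the job is handed in; nothing more can be done
None
```

The job is done and handed in after about 14 of the 54 s. The collar was turned from 3 to 4 in the dock and let go there. The mill was then drawn up and is held steady, tipped over the eggs. No verdict was reported.

**Last checks:**
- **Tilt:** the mill is tipped to about 101° from vertical, grinder end down. This is worked out from the tool pose.
- **Position:** the mouth is at about (0.527, 0.212, 0.186) m. That is roughly 2 mm from the bowl's centre sideways and about 100 mm above its rim.
- **Collar:** after letting go, the wrist and side views both showed the line over dot 4. The last wrist view still has it on the dot-4 side, with one dot about 30° past it, where dot 5 should be.
- **Grip:** the jaws hold at 100 N with joint speeds near zero. The mouth was at the same place in the wrist image at lift-off and again at the tip before lowering, so the mill had not slipped by then.
- **Surroundings:** in the last side view the salt mill is in its well and the bowl looks level and unmoved.

**Small disagreements:** the cameras differed by 2–5 mm on the mill and bowl positions. The predicted mouth position in the wrist image was 7 px off, roughly 2 mm. While closing on the collar and on the body, the wrist briefly read 6–7 N upward; neither seemed to do any harm. My very first move call was refused as invalid input, so the arm did not move on it.

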